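Swing the bottle paddle home along the signing rail

TASK

Get the signing place ready: first put the aluminium pen case into the shallow blue-lined tray, lying flat and let go, then swing the wooden paddle round by pushing it near its free end until that end rests against the brass rail and the paddle lies along the rail on the robot's side, parallel to the eye (within 5 degrees). Do not lift the paddle or touch the bottle standing on its round end: the bottle must stay standing in its place there, and that end should turn more or less on the spot (drifting no more than 4 cm). Leave the wine glass, the tall bottle and the steel cooler as they stand.

Things in the scene. Friction and masses are not known exactly. Their poses are not given: they have to be found in the camera images.
- rail: Fixed brass rail, 240 mm long (its y), 18 mm thick, 24 mm high; yaw varies 15 degrees either way. Origin: on the table, middle of its front face (plane x = 0), which looks along -x, roughly to the robot; the bar lies at x = 0 to 18 mm. The paddle must end on the -x side, its x axis along the rail's +y.
- paddle: Loose wooden paddle lying flat, 198 x 76 x 18 mm, 0.18 kg, brass stripe near its square free end. Origin: underside, centre of its round end (radius 38 mm), under the bottle; x runs to the free end at 160 mm; long edges at y = +-38 mm. Starts 75 to 118 degrees short of home; turns home clockwise from above, so push its +y side (1 to 5 N); the bottle's weight holds the round end.
- paddle_end (a point): Middle of the paddle's free end face, 160 mm along the paddle's x axis from its origin, half-way up (9 mm above its underside). 38 mm from the rail's front face when flush against it. A push right at this end lets the round end (at first 3 to 8 mm from the rail) drift back 10 to 20 mm from the rail over the swing; a push about 100 mm along the paddle carries the round end along with it, towards the rail.
- half_bottle: Dark green half bottle standing on the paddle's round end, 58 mm diameter, 235 mm tall, about 0.75 kg, brass-coloured cap. Origin: centre of its underside; z up. Must not be touched by the robot or tipped.
- case_center (a point): Centre of the closed aluminium pen case, 130 mm long (x), 34 mm wide (y), 26 mm high (z), 0.14 kg, loose, in the paddle's way in front of the rail, its length within 25 degrees of the rail's length. The point is 13 mm above its underside.
- tray: Fixed shallow wooden tray lined in blue, 190 mm (x) by 108 mm (y) outside, 14 mm high, walls 4 mm; inside 182 by 100 mm, the floor about 4 mm above the table. Origin: centre of its underside; x along its length.
- glass: Stemmed wine glass standing on the table on the paddle's +y side near the round end, 72 mm across, 165 mm tall. Origin: centre of its foot. Leave alone.
- tall_bottle: Full green bottle standing beyond the rail, 74 mm diameter, 290 mm tall. Origin: centre of its underside. Leave alone.
- cooler: Open steel cooler pot on the robot's side of the work, 110 mm across, 110 mm tall. Origin: centre of its underside. Leave alone.
There are look-alikes about, which are no part of the job. Of the things shaped like the part that bears case_center, the aluminium one is meant.

How it is judged:
On the way, in this order (a step that is already met when the one before it is completed fails the run):
1. the pen case lies flat in the tray, let go (x of case_center in the frame of tray between -0.03 and 0.03 m and y of case_center in the frame of tray between -0.038 and 0.038 m and z of case_center in the frame of tray below 0.025 m and contact force between the fingers and pen_case below 0.2 N), for 0.2 s.
2. the paddle lies along the rail with its free end against it (angle between the x axis of paddle and the y axis of rail, either way round below 0.09 rad and x of paddle_end in the frame of rail between -0.046 and -0.03 m and y of paddle_end in the frame of rail above 0.02 m and angle between half_bottle's own z axis and vertical below 0.1 rad and horizontal distance between half_bottle and paddle below 0.015 m and z of half_bottle in the frame of paddle above 0.014 m and distance of half_bottle from where it was at the start of the episode below 0.05 m), for 0.2 s.
At the end, for the whole second after the job is handed in: The pen case lies flat inside the tray; the paddle lies along the rail on the robot's side within 0.09 rad, its free end within 8 mm of the front face; the half bottle stands upright within 15 mm of the centre of the paddle's round end and within 50 mm of where it began; all at rest and let go (all of step 1 and all of step 2 and linear speed of each of paddle, half_bottle, pen_case below 0.01 m/s); the robot touches nothing.
It fails at once if the robot touches the half bottle (contact force between any of the fingers, the arm and half_bottle above 1 N).
It fails at once if the half bottle is tipped (over 0.25 rad) or drifts more than 50 mm (angle between half_bottle's own z axis and vertical above 0.25 rad or distance of half_bottle from where it was at the start of the episode above 0.05 m).
It fails at once if the paddle is lifted or tilted (an end more than 15 mm up) (height (world z) of paddle above 0.015 m or height (world z) of paddle_end above 0.024 m).
It fails at once if the wine glass is shifted over 15 mm or tipped (distance of glass from where it was at the start of the episode above 0.015 m or angle between glass's own z axis and vertical above 0.2 rad).
It fails at once if the tall bottle or the cooler is shifted over 15 mm or tipped ((distance of tall_bottle from where it was at the start of the episode above 0.015 m or angle between tall_bottle's own z axis and vertical above 0.2 rad) or (distance of cooler from where it was at the start of the episode above 0.015 m or angle between cooler's own z axis and vertical above 0.2 rad)).
It also fails if it takes over 67 s, if anything falls off the work surface, if the arm or the gripper's body presses on something with over 40 N, if the wrist force passes 120 N, or if a joint passes its speed limit or range.

ROBOT

A 6-joint arm with a two-finger parallel gripper is mounted at the origin on the work surface. World frame = base frame: x ahead of the robot, y to its left, z up, the work surface at z = 0. Lengths are in m, angles in rad, forces in N, time in s.
With the tool pointing down it reaches from about 0.35 to 0.8 m from the base axis. Payload 7.3 kg.
Tool frame: the origin (TCP) lies between the finger pads; the fingertips stand 8 mm ahead of it and the grasp point (between the pads) lies 11 mm behind it (bot.tip_extent is the distance from the TCP to the fingertips, in m); z points along the fingers, y is the direction in which the jaws open and shut (so a half turn about z gives the same grasp; the last joint's range is limited). The gripper opens to 85 mm and grips with 20 to 120 N. Pads are 22 mm wide; open, the fingers measure 114 mm over their backs; the gripper's body (76 mm by 85 mm) begins 54 mm behind the grasp point. The pads swing forward as they close: fully open they stand 13 mm farther back than shut.
Start: joints at [1.169, 0.342, 1.524, -0, 1.275, -0.146], TCP at [0.133, 0.508, 0.239] pointing down, gripper open.
Joint ranges: [-2.53, 2.53], [-0.77, 2.02], [0.04, 2.7], [-1, 4.14], [0.28, 2.66], [-3.11, 3.11]. Speed limits (rad/s): [2.57, 2.57, 3.14, 3.14, 3.14, 3.14].

INTERFACE

Orientations are given as a rotation vector (axis times angle).
In Python, from plant import bot, viewer gives the robot as it stands.
- The arm moves only by the tool step_arm, never from a script. Its argument "moves" is a list of rows, each a list of 7 numbers: the turn, a rotation vector about the world's x, y, z in rad, then the shift along the world's x, y, z in m, then the finger opening in m, from 0 to 0.0854. In form: [[rx, ry, rz, x, y, z, grip], ...]. A call has 1 to 5 rows; each row shifts and turns the commanded pose from where the row before left it; what a row does not reach is not made up. A row lasts 1/10 s, in which the tool goes at most 50 mm and 8.59 degrees, less where a joint would pass 70% of its speed; a pose out of reach is approached as far as the arm can. A call is refused whole if a number of a shift passes 0.05 or a number of a turn 0.15, either way. A call with a gripper value outside its range is refused whole. The fingers move at their own pace and stop on an object; "grip_force" is the grip in N (left out, the last holds). Time passes only in rows, so rows that do not move let the fingers close. It gives the time, the measured TCP pose, the force and the opening at its end, in the units of the state.
- bot.read_state(): the state, without advancing time (a new reading comes with each control period).
- viewer.snapshot(name): name is "scene" or "top" or "wrist"; returns a dict with "pixels" (480x640x3 uint8, blue, green, red), "vertical_fov" (degrees; the focal length in pixels is half the picture's height over the tangent of half this angle, whatever the lens; pixels are square), "cx", "cy" (the principal point, pixels), "view" (4x4, takes a point from world to camera coordinates). Camera axes: x right, y up, looking along -z (the intrinsics and any distortion apply to the point x, -y, -z); pixel columns grow to the right and rows downward; lengths in m; the calibration is good to about 2 mm. A picture is of the moment at which its call begins. There is no depth.
- bot.close_job(): hands the job in, once; it reports no verdict.
The state is a dict: "clock": time; "joints": joint angles; "joint_velocities": joint speeds; "joint_efforts": joint torques, N m; "position": TCP position; "tcp_rot": TCP orientation; "ft_force": force on the tool from outside, world axes, zero at the start; "moment": the same for the moment, N m; "opening": opening from 0.0 (shut) to 1.0 (fully open).
Only numpy, scipy, OpenCV 4.12 (cv2) and the standard library are available. Lean on these libraries where they do the work, as an engineer would, in place of code of your own. Each camera call takes 0.05 s, during which the arm holds its last target.

## Working session

There is one attempt and no reset: what is moved stays moved. The work goes in short steps, Python scripts to look and compute and a tool call to move; the robot and the scene stay as the last step left them, time stands still between calls to the robot, and variables do not carry over. Pictures are saved under pics/ and viewed, and the job is handed in when it is done.

Besides the shell and the picture viewer there is one more tool, called after ">>>" as name(argument=value, ...) on one line, values as JSON. step_arm: Moves the arm, as the interface text tells. Its arguments: {"type":"object","properties":{"moves":{"type":"array","items":{"type":"array","items":{"type":"number"}}},"grip_force":{"type":"number"}},"required":["moves"]}

```bash
ls; mkdir -p pics; cat > h.py <<'E'
import numpy as np, cv2, pickle, sys
from plant import bot, viewer
def snap(n,tag):
    s=viewer.snapshot(n); s['pixels']=np.array(s['pixels'],dtype=np.uint8)
    pickle.dump(s,open(f'pics/{tag}.pkl','wb')); cv2.imwrite(f'pics/{tag}.png',s['pixels']); return s
def load(tag): return pickle.load(open(f'pics/{tag}.pkl','rb'))
def ray(s,u,v):
    f=240/np.tan(np.radians(s['vertical_fov'])/2)
    V=np.array(s['view']);R=V[:3,:3];t=V[:3,3]
    d=np.array([(u-s['cx'])/f,-(v-s['cy'])/f,-1.])
    return -R.T@t, R.T@d
def onz(s,u,v,z):
    o,d=ray(s,u,v); return o+d*(z-o[2])/d[2]
def proj(s,p):
    f=240/np.tan(np.radians(s['vertical_fov'])/2)
    V=np.array(s['view']); c=V[:3,:3]@np.array(p)+V[:3,3]
    return s['cx']+f*c[0]/-c[2], s['cy']-f*c[1]/-c[2]
E
python3 - <<'E'
from h import *
for n in ['scene','top','wrist']:
    s=snap(n,n+'0'); print(n,{k:(v if k!='pixels' else 0) for k,v in s.items()})
print(bot.read_state())
E
```

```text
pics
scene {'pixels': 0, 'vertical_fov': 55.513244053263456, 'cx': 318.1829496735693, 'cy': 242.09495805965622, 'view': array([[ 0.87511666,  0.4834097 , -0.02204294, -0.52267074],
       [-0.29795268,  0.57415773,  0.76260547,  0.10091158],
       [ 0.38130701, -0.660801  ,  0.64648821, -0.97920624],
       [ 0.        ,  0.        ,  0.        ,  1.        ]])}
top {'pixels': 0, 'vertical_fov': 54.97533723957609, 'cx': 324.4447564846127, 'cy': 235.34575774227648, 'view': array([[ 0.02806514, -0.99953936,  0.01155056,  0.03483504],
       [ 0.9902468 ,  0.02937804,  0.13619178, -0.56825287],
       [-0.13646837,  0.00761566,  0.99061515, -1.03822571],
       [ 0.        ,  0.        ,  0.        ,  1.        ]])}
wrist {'pixels': 0, 'vertical_fov': 59.430392449489375, 'cx': 321.22683833729656, 'cy': 231.90954697625696, 'view': array([[ 0.25291812,  0.96748641, -0.00157105, -0.52454925],
       [-0.91414175,  0.23844049, -0.32785819,  0.04152097],
       [-0.31682374,  0.08435744,  0.94472564, -0.38130831],
       [ 0.        ,  0.        ,  0.        ,  1.        ]])}
{'clock': 0.15, 'joints': array([ 1.16901719e+00,  3.42531782e-01,  1.52481733e+00, -5.52494826e-06,
        1.27539584e+00, -1.46029748e-01]), 'joint_velocities': array([-0.00027493, -0.0024482 , -0.00222698, -0.00087411,  0.00081546,
       -0.00150763]), 'joint_efforts': array([ 1.78988710e-03, -4.33900452e+01, -2.46149379e+01, -2.09300556e-04,
        5.71108874e-03, -4.53069859e-06]), 'position': array([0.13268623, 0.50764638, 0.23879475]), 'tcp_rot': array([-4.00594572e-01, -3.11563782e+00,  1.74463388e-03]), 'ft_force': array([ 0.13629225,  1.41598014, -0.37302853]), 'moment': array([0.00222743, 0.02934737, 0.02367806]), 'opening': 0.9995983976371469}
```

View pics/scene0.png

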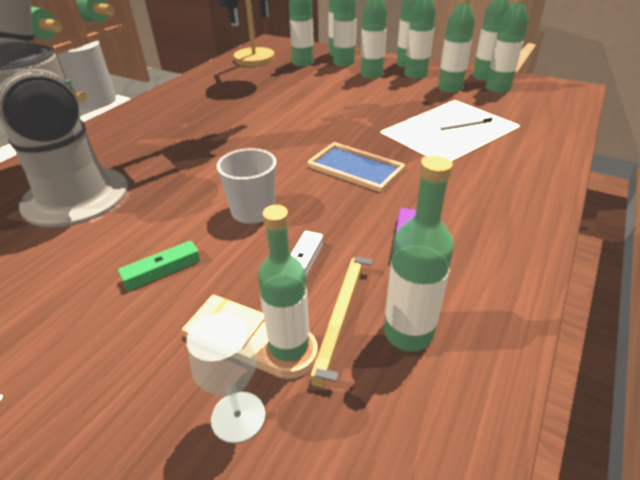

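View pics/top0.png

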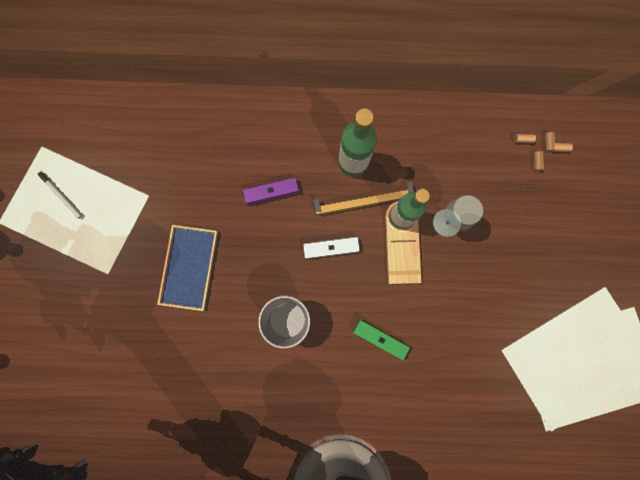

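View pics/wrist0.png

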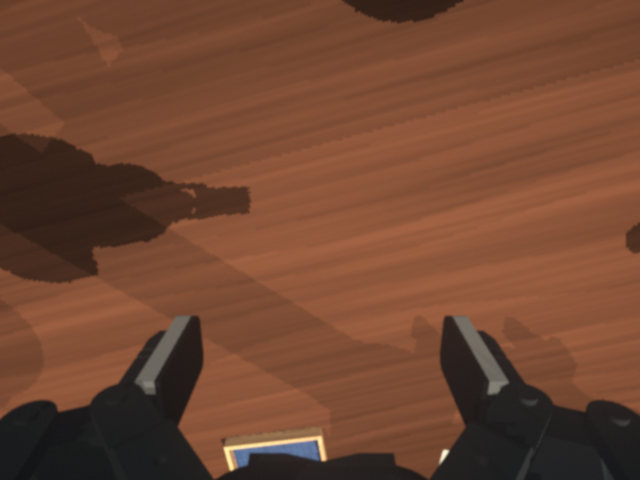

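The three case-shaped candidates in the top view are silver (331,247), purple (271,190) and green (381,340). The silver one fits: it has a metallic colour and lies in front of the rail, in the paddle's path. I'll enlarge it to confirm and measure everything at the same time.

```bash
python3 - <<'E'
from h import *
s=load('top0'); im=s['pixels']
crop=im[150:370,230:500]; cv2.imwrite('pics/crop0.png',cv2.resize(crop,None,fx=2.9,fy=2.7,interpolation=cv2.INTER_CUBIC))
hsv=cv2.cvtColor(im,cv2.COLOR_BGR2HSV)
def blob(mask,seed,z,name,save=None):
    n,l=cv2.connectedComponents(mask.astype(np.uint8)); k=l[seed[1],seed[0]]
    if k==0: print(name,'miss',hsv[seed[1],seed[0]]);return
    c=max(cv2.findContours((l==k).astype(np.uint8),0,2)[0],key=cv2.contourArea)
    b=cv2.boxPoints(cv2.minAreaRect(c))
    P=np.array([onz(s,u,v,z)[:2] for u,v in c[:,0]])
    (r)=cv2.minAreaRect((P*1000).astype(np.float32))
    print(name,'px',cv2.minAreaRect(c),'world mm',r, 'corn',np.round(cv2.boxPoints(r)).tolist())
H,S,V=[hsv[...,i].astype(int) for i in range(3)]
blob((V>150)&(S<60),(322,247),.026,'case')
blob((H>95)&(H<130)&(S>80),(187,268),.004,'tray lining')
blob((H>10)&(H<32)&(S>100)&(V>140),(350,206),.024,'rail')
blob((H>5)&(H<32)&(V>150),(405,262),.018,'paddle')
for p in [(350,206),(405,262),(187,268),(322,247),(318,206),(400,275)]: print(p,hsv[p[1],p[0]])
print(onz(s,284,322,.11))
E
```

```text
case px ((330.8299560546875, 247.19607543945312), (14.313535690307617, 54.710472106933594), 82.56858825683594) world mm ((541.0972900390625, 35.19159698486328), (33.86534881591797, 128.8748321533203), 9.125611305236816) corn [[514.0, 96.0], [535.0, -31.0], [568.0, -26.0], [548.0, 101.0]]
tray lining px ((187.73631286621094, 267.4548034667969), (38.495582580566406, 75.44234466552734), 9.727579116821289) world mm ((486.02435302734375, 373.5003356933594), (91.09818267822266, 176.15740966796875), 83.83826446533203) corn [[394.0, 338.0], [569.0, 319.0], [578.0, 409.0], [403.0, 428.0]]
rail px ((361.4547424316406, 201.25848388671875), (7.678687572479248, 93.67998504638672), 79.3803482055664) world mm ((654.0814819335938, -35.624061584472656), (18.653629302978516, 225.3861083984375), 12.518622398376465) corn [[621.0, 72.0], [669.0, -148.0], [688.0, -144.0], [639.0, 76.0]]
paddle px ((402.5773010253906, 242.546142578125), (81.74788665771484, 32.95882797241211), 87.1375961303711) world mm ((559.3019409179688, -135.25650024414062), (194.93832397460938, 78.10810089111328), 3.0061540603637695) corn [[460.0, -101.0], [464.0, -179.0], [659.0, -169.0], [655.0, -91.0]]
(350, 206) [ 17 147 219]
(405, 262) [ 16 116 228]
(187, 268) [109  96 125]
(322, 247) [ 45   9 237]
(318, 206) [ 13  17 104]
(400, 275) [ 18 110 229]
[0.36914273 0.13233236 0.11      ]
```

View pics/crop0.png

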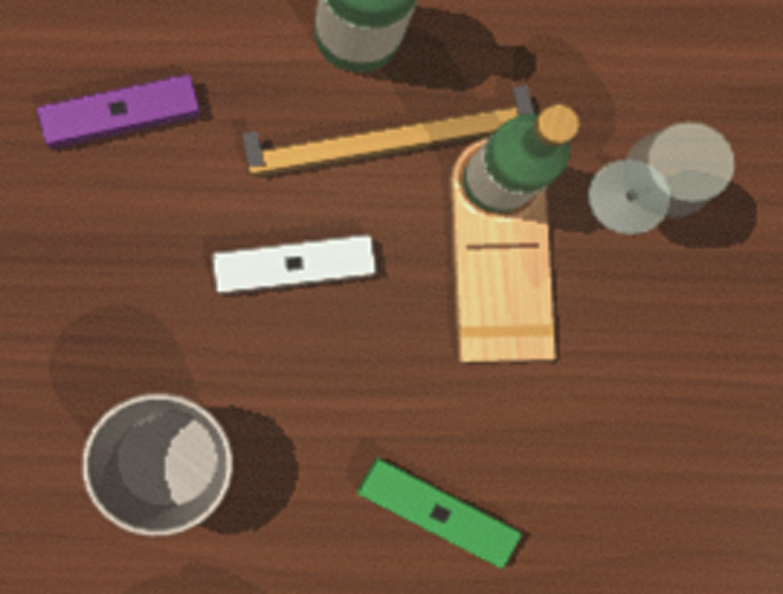

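The crop shows the silver/white case at (331,247), with its black clasp, in front of the rail. It is the aluminium one; the purple and green cases are decoys. I'm moving above it now.

>>> step_arm(moves=[[0,0,-0.077,0.027,-0.0315,0,0.06],[0,0,-0.077,0.027,-0.0315,0,0.06],[0,0,-0.077,0.027,-0.0315,0,0.06],[0,0,-0.077,0.027,-0.0315,0,0.06],[0,0,-0.077,0.027,-0.0315,0,0.06]], grip_force=30)

```text
clock: 0.65
position: [0.2685, 0.349, 0.2392]
tcp_rot: [0.994, 2.98, -0.0]
ft_force: [1.1, -0.5, -0.1]
opening: 0.704
```

>>> step_arm(moves=[[0,0,-0.077,0.027,-0.0315,0,0.06],[0,0,-0.077,0.027,-0.0315,0,0.06],[0,0,-0.077,0.027,-0.0315,0,0.06],[0,0,-0.077,0.027,-0.0315,0,0.06],[0,0,-0.077,0.027,-0.0315,0,0.06]])

```text
clock: 1.15
position: [0.4036, 0.1914, 0.2393]
tcp_rot: [-1.546, -2.735, -0.0]
ft_force: [0.1, 0.2, -0.4]
opening: 0.702
```

>>> step_arm(moves=[[0,0,-0.077,0.027,-0.0315,0,0.06],[0,0,-0.077,0.027,-0.0315,0,0.06],[0,0,-0.077,0.027,-0.0315,0,0.06],[0,0,-0.077,0.027,-0.0315,0,0.06],[0,0,-0.077,0.027,-0.0315,0,0.06]])

```text
clock: 1.65
position: [0.5386, 0.0339, 0.2391]
tcp_rot: [-2.041, -2.388, 0.0]
ft_force: [0.2, 0.2, 0.2]
opening: 0.703
```

```bash
cat >> h.py <<'E'
from scipy.spatial.transform import Rotation as Ro
def st():
    r=bot.read_state(); M=Ro.from_rotvec(r['tcp_rot']).as_matrix()
    print('t',round(r['clock'],2),'p',np.round(r['position'],4),'yaw y',round(np.degrees(np.arctan2(M[1,1],M[0,1])),2),'z',np.round(M[:,2],3),'F',np.round(r['ft_force'],1),'op',round(r['opening']*85.4,1),'q',np.round(r['joints'],2)); return r
E
python3 - <<'E'
from h import *
s=snap('wrist','w1'); st(); print(bot.tip_extent)
E
```

```text
t 1.7 p [0.5423 0.0292 0.2387] yaw y 8.58 z [ 0.003 -0.003 -1.   ] F [ 2.5 -5.2 -0.5] op 60.1 q [-0.09  0.37  1.48 -0.    1.29 -0.23]
0.008
```

View pics/w1.png

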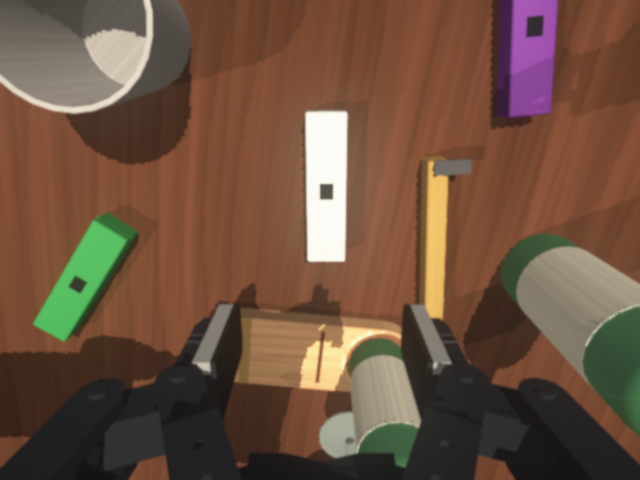

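The wrist view shows the silver case centred at about (326,187), the rail at (435,240), and the half bottle and paddle below. I'll let the arm settle, then measure from this view.

>>> step_arm(moves=[[0,0,0,0,0,0,0.06],[0,0,0,0,0,0,0.06]])

```text
clock: 1.9
position: [0.5372, 0.0357, 0.2388]
tcp_rot: [-2.036, -2.391, 0.001]
ft_force: [0.3, -0.1, 0.7]
opening: 0.704
```

```bash
python3 - <<'E'
from h import *
st(); s=snap('wrist','w2'); im=s['pixels']; hsv=cv2.cvtColor(im,cv2.COLOR_BGR2HSV)
H,S,V=[hsv[...,i].astype(int) for i in range(3)]
n,l=cv2.connectedComponents(((V>150)&(S<60)).astype(np.uint8)); k=l[160,326]
c=max(cv2.findContours((l==k).astype(np.uint8),0,2)[0],key=cv2.contourArea)
print(cv2.minAreaRect(c))
P=np.array([onz(s,u,v,.026)[:2] for u,v in c[:,0]]); print(cv2.minAreaRect((P*1000).astype(np.float32)))
E
```

```text
t 1.9 p [0.5372 0.0357 0.2388] yaw y 9.18 z [-0.001  0.001 -1.   ] F [ 0.3 -0.1  0.7] op 60.1 q [-0.08  0.37  1.49  0.    1.29 -0.24]
((327.9999694824219, 187.99998474121094), (41.99999237060547, 149.99996948242188), 0.0)
((541.1719970703125, 36.636722564697266), (34.55866241455078, 129.64520263671875), 9.18111515045166)
```

>>> step_arm(moves=[[0,0,0,0.004,0,-0.04,0.06],[0,0,0,0,0,-0.04,0.06],[0,0,0,0,0,-0.04,0.06],[0,0,0,0,0,-0.04,0.06],[0,0,0,0,0,-0.04,0.06]])

```text
clock: 2.45
position: [0.5412, 0.0368, 0.0385]
tcp_rot: [2.033, 2.394, 0.001]
ft_force: [0.6, 0.1, -0.1]
opening: 0.705
```

>>> step_arm(moves=[[0,0,0,0,0,-0.02,0.06],[0,0,0,0,0,-0.006,0.06],[0,0,0,0,0,0,0.06]])

```text
clock: 2.75
position: [0.5413, 0.0364, 0.0133]
tcp_rot: [-2.035, -2.393, 0.001]
ft_force: [0.5, -0.3, -0.6]
opening: 0.702
```

```bash
python3 - <<'E'
from h import *
st(); snap('wrist','w3')
E
```

```text
t 2.75 p [0.5413 0.0364 0.0133] yaw y 9.25 z [-0.001  0.    -1.   ] F [ 0.5 -0.3 -0.6] op 60.0 q [-0.07  0.65  1.72  0.    0.77 -0.24]
```

View pics/w3.png

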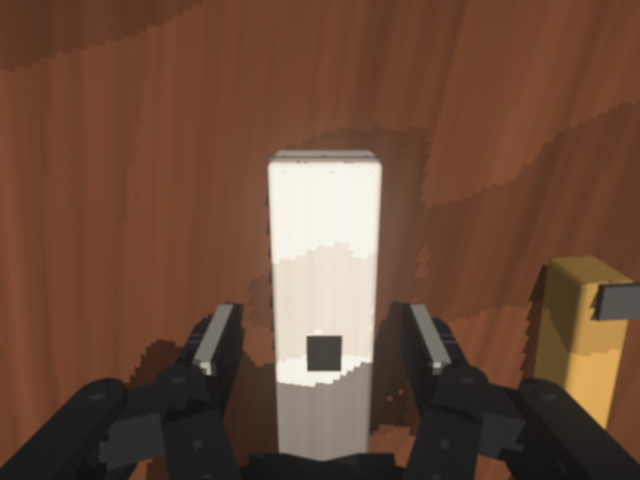

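The case lies centred between the open fingers, at about (325,330). Closing.

>>> step_arm(moves=[[0,0,0,0,0,0,0.02],[0,0,0,0,0,0,0.02],[0,0,0,0,0,0,0.02],[0,0,0,0,0,0,0.02],[0,0,0,0,0,0,0.02]], grip_force=40)

```text
clock: 3.3
position: [0.5429, 0.0355, 0.015]
tcp_rot: [2.035, 2.39, 0.003]
ft_force: [-0.6, 1.8, 7.0]
opening: 0.386
```

>>> step_arm(moves=[[0,0,0,0,0,0.02,0.02],[0,0,0,0,0,0.04,0.02],[0,0,0,0,0,0.04,0.02],[0,0,0,0,0,0.04,0.02],[0,0,0,0,0,0.04,0.02]])

```text
clock: 3.8
position: [0.5414, 0.0354, 0.1955]
tcp_rot: [2.037, 2.391, 0.001]
ft_force: [0.4, -1.0, -0.4]
opening: 0.389
```

```bash
python3 - <<'E'
from h import *
st(); snap('wrist','w4')
s=load('top0')
im=s['pixels'].astype(int)
# tray wood rim outer box
hsv=cv2.cvtColor(s['pixels'],cv2.COLOR_BGR2HSV)
H,S,V=[hsv[...,i].astype(int) for i in range(3)]
m=np.zeros(H.shape,np.uint8); m[215:320,145:230]=((V>140)|((H>95)&(H<130)&(S>60)))[215:320,145:230]
m=cv2.morphologyEx(m,cv2.MORPH_OPEN,np.ones((2,2),np.uint8))
c=max(cv2.findContours(m,0,2)[0],key=cv2.contourArea)
P=np.array([onz(s,u,v,.014)[:2] for u,v in c[:,0]]); print(cv2.minAreaRect((P*1000).astype(np.float32)))
E
```

```text
t 3.8 p [0.5414 0.0354 0.1955] yaw y 9.16 z [ 0.001 -0.    -1.   ] F [ 0.4 -1.  -0.4] op 33.2 q [-0.08  0.41  1.54  0.    1.18 -0.24]
((483.3266906738281, 370.3885498046875), (110.0166244506836, 192.1679229736328), 83.70093536376953)
```

View pics/w4.png

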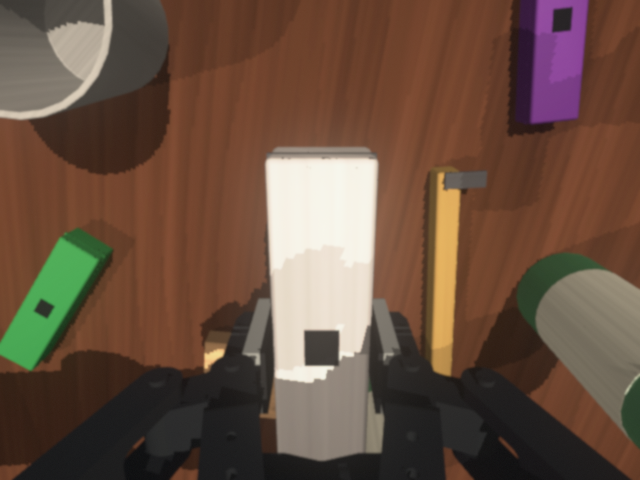

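The case is held firmly, with the opening at 33 mm. Carrying it to the tray centre at about (0.4835, 0.3705), long axis at −6.3°.

>>> step_arm(moves=[[0,0,0.13,-0.0058,0.0335,0,0.02],[0,0,0.13,-0.0058,0.0335,0,0.02],[0,0,0.13,-0.0058,0.0335,0,0.02],[0,0,0.13,-0.0058,0.0335,0,0.02],[0,0,0.13,-0.0058,0.0335,0,0.02]])

```text
clock: 4.35
position: [0.5123, 0.2041, 0.1936]
tcp_rot: [1.159, 2.919, 0.001]
ft_force: [-0.0, 0.8, -2.0]
opening: 0.387
```

>>> step_arm(moves=[[0,0,0.13,-0.0058,0.0335,0,0.02],[0,0,0.13,-0.0058,0.0335,0,0.02],[0,0,0.13,-0.0058,0.0335,0,0.02],[0,0,0.13,-0.0058,0.0335,0,0.02],[0,0,0.13,-0.0058,0.0335,0,0.02]])

```text
clock: 4.85
position: [0.4833, 0.3717, 0.1935]
tcp_rot: [0.166, 3.137, 0.0]
ft_force: [-0.5, 0.1, -1.4]
opening: 0.389
```

>>> step_arm(moves=[[0,0,0,0,0,-0.03,0.02],[0,0,0,0,0,-0.03,0.02],[0,0,0,0,0,-0.03,0.02]])

```text
clock: 5.15
position: [0.4835, 0.3708, 0.1026]
tcp_rot: [0.173, 3.136, 0.001]
ft_force: [0.6, 0.8, -2.0]
opening: 0.385
```

```bash
python3 - <<'E'
from h import *
st(); snap('wrist','w5');snap('scene','s5')
E
```

```text
t 5.15 p [0.4835 0.3708 0.1026] yaw y 83.7 z [ 0.001  0.    -1.   ] F [ 0.6  0.8 -2. ] op 32.9 q [ 0.53  0.62  1.46 -0.    1.06 -0.93]
```

View pics/w5.png

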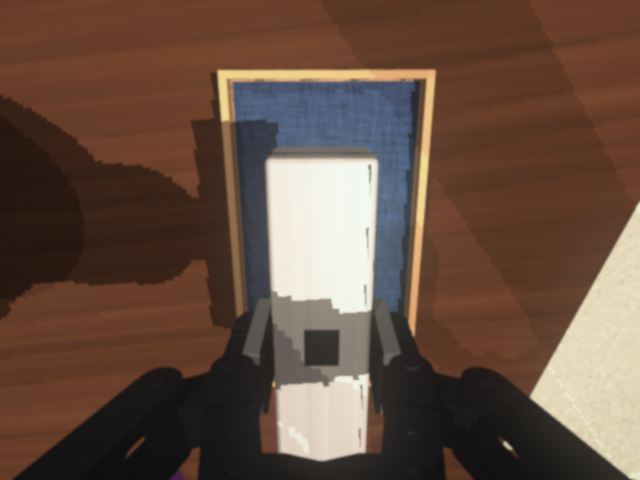

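The case is aligned with the tray (walls at columns 225 and 430) and centred. Lowering it gently and releasing.

>>> step_arm(moves=[[0,0,0,0,0,-0.04,0.02],[0,0,0,0,0,-0.03,0.02],[0,0,0,0,0,-0.009,0.02],[0,0,0,0,0,-0.003,0.02],[0,0,0,0,0,0,0.02]])

```text
clock: 5.75
position: [0.4848, 0.371, 0.023]
tcp_rot: [0.174, 3.135, 0.002]
ft_force: [-0.4, -0.6, -0.6]
opening: 0.384
```

>>> step_arm(moves=[[0,0,0,0,0,0,0.045],[0,0,0,0,0,0,0.05],[0,0,0,0,0,0,0.05],[0,0,0,0,0,0,0.05],[0,0,0,0,0,0.02,0.05]])

```text
clock: 6.25
position: [0.4823, 0.3695, 0.0394]
tcp_rot: [-0.174, -3.133, 0.004]
ft_force: [0.8, 0.7, 1.1]
opening: 0.586
```

>>> step_arm(moves=[[0,0,0,0,0,0.04,0.05],[0,0,0,0,0,0.04,0.05],[0,0,0,0,0,0.04,0.05],[0,0,0,0,0,0.04,0.05],[0,0,0,0,0,0,0.05]])

```text
clock: 6.75
position: [0.4862, 0.372, 0.2081]
tcp_rot: [0.173, 3.127, 0.011]
ft_force: [0.4, -0.2, 0.2]
opening: 0.586
```

```bash
python3 - <<'E'
from h import *
st(); snap('wrist','w6');snap('scene','s6');snap('top','t6')
E
```

```text
t 6.75 p [0.4862 0.372  0.2081] yaw y 83.66 z [ 0.01   0.006 -1.   ] F [ 0.4 -0.2  0.2] op 50.1 q [ 0.53  0.52  1.33  0.    1.28 -0.93]
```

View pics/s6.png

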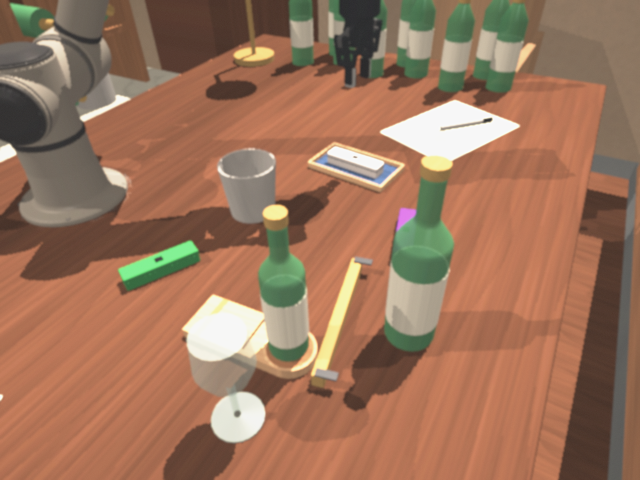

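View pics/w6.png

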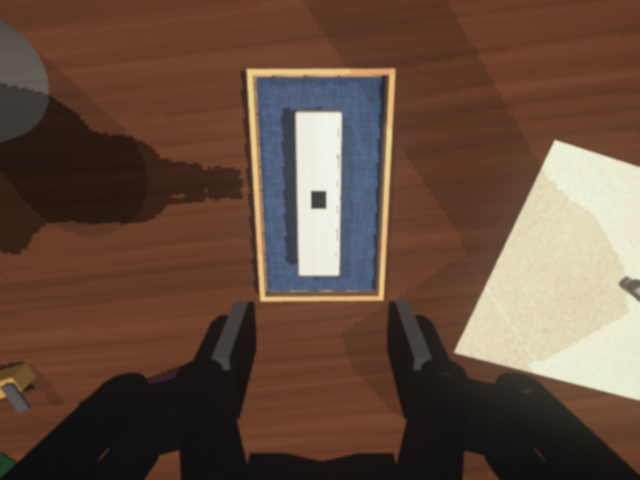

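View pics/t6.png

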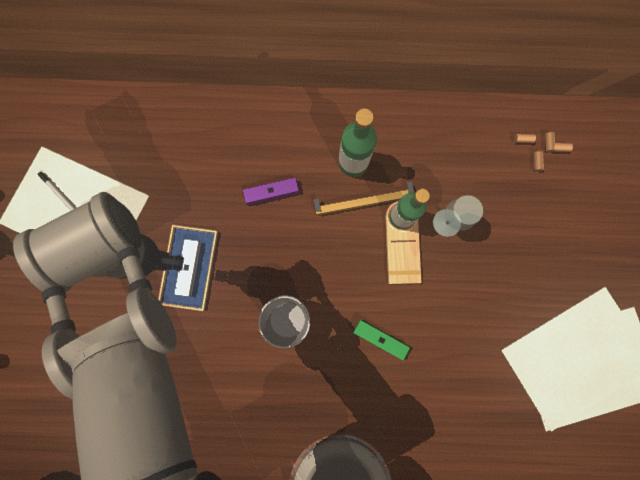

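The case lies flat and centred in the tray (wrist view: case 295–342, tray walls 248–395), let go. Step 1 is done. Next I measure the rail, paddle, glass and bottles.

```bash
cat >> h.py <<'E'
def hsvf(im):
    h=cv2.cvtColor(im,cv2.COLOR_BGR2HSV); return [h[...,i].astype(int) for i in range(3)]
def cross(pts):
    # pts: list of (s,u,v) -> least squares point
    A=np.zeros((3,3));b=np.zeros(3);r=[]
    for s,u,v in pts:
        o,d=ray(s,u,v);d=d/np.linalg.norm(d);Q=np.eye(3)-np.outer(d,d);A+=Q;b+=Q@o
    p=np.linalg.solve(A,b); return p,[np.hypot(*(np.array(proj(s,p))-(u,v))) for s,u,v in pts]
E
python3 - <<'E'
from h import *
for t in ['w2','w6']:
    s=load(t);print(t,ray(s,0,0)[0])
t=load('top0');sc=load('scene0')
print('cap',cross([(t,422,196.5),(sc,275,212)]))
print('tallcap',cross([(t,364,117),(sc,436,163)]))
print('glass foot top',onz(t,447,222.5,0.003),'scene',onz(sc,237,415,.003))
# rail edges in top0 & paddle
H,S,V=hsvf(t['pixels'])
cv2.imwrite('pics/c2.png',cv2.resize(t['pixels'][180:295,300:490],None,fx=4.2,fy=4.2,interpolation=cv2.INTER_CUBIC))
cv2.imwrite('pics/c3.png',cv2.resize(sc['pixels'][240:440,170:400],None,fx=3,fy=3,interpolation=cv2.INTER_CUBIC))
E
```

```text
w2 [0.52273868 0.11963271 0.37317833]
w6 [0.39966273 0.38105588 0.34161202]
cap (array([ 0.61929045, -0.12927476,  0.24956958]), [np.float64(0.9129535640528412), np.float64(1.596644576704828)])
tallcap (array([ 0.75772277, -0.01390873,  0.28670491]), [np.float64(0.37709051848651115), np.float64(0.6576211634897752)])
glass foot top [ 0.6122459  -0.24580953  0.003     ] scene [ 0.61431262 -0.24479127  0.003     ]
```

View pics/c2.png

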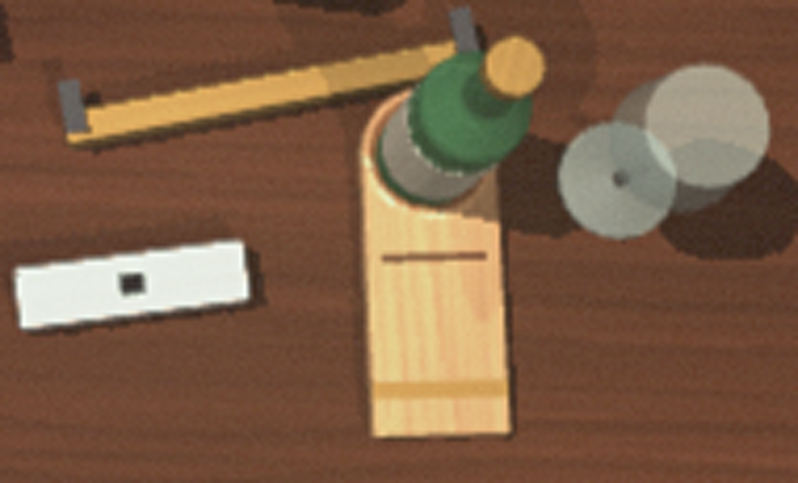

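View pics/c3.png

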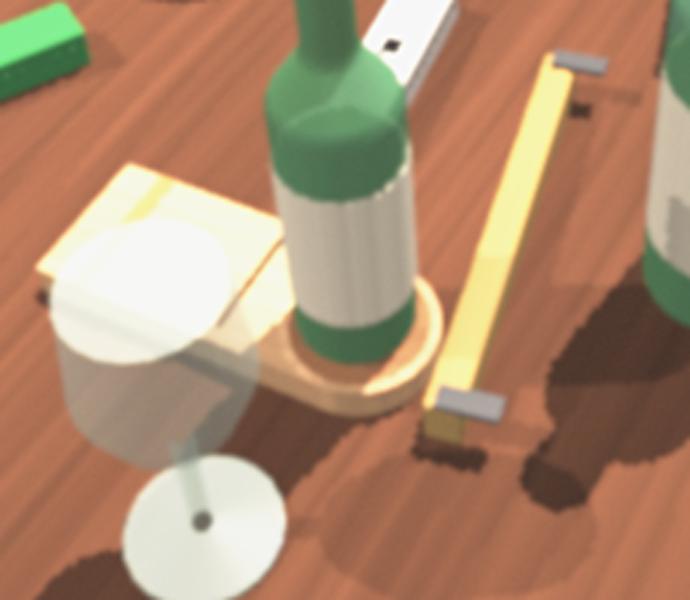

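The bottle cap triangulates to (0.619,−0.129), the paddle origin to about (0.622,−0.132), the glass foot is at (0.613,−0.245) and the tall bottle at (0.758,−0.014). The paddle is at 183° and the rail at about 102.4°, so it needs about 80° clockwise. I'm moving with closed fingers to its −y (world) side.

>>> step_arm(moves=[[0,0,-0.1,-0.01,-0.042,0,0.0],[0,0,-0.1,-0.01,-0.042,0,0.0],[0,0,-0.1,-0.01,-0.042,0,0.0],[0,0,-0.1,-0.01,-0.042,0,0.0],[0,0,-0.1,0,-0.042,0,0.0]])

```text
clock: 7.4
position: [0.4415, 0.1589, 0.1997]
tcp_rot: [-0.948, -2.991, 0.003]
ft_force: [0.1, 0.1, -0.5]
opening: -0.004
```

>>> step_arm(moves=[[0,0,-0.1,0,-0.042,0,0.0],[0,0,-0.1,0,-0.042,0,0.0],[0,0,-0.1,0,-0.042,0,0.0],[0,0,-0.1,0,-0.042,0,0.0],[0,0,-0.1,0,-0.042,0,0.0]])

```text
clock: 7.9
position: [0.4426, -0.051, 0.1999]
tcp_rot: [-1.66, -2.663, 0.001]
ft_force: [0.6, 0.6, 0.2]
opening: -0.001
```

>>> step_arm(moves=[[0,0,-0.1,0,-0.042,0,0.0],[0,0,-0.1,0.0,-0.042,0,0.0],[0,0,-0.1,0.02,-0.042,0,0.0],[0,0,-0.1,0.02,-0.042,0,0.0],[0,0,0,0,0,0,0.0]])

```text
clock: 8.4
position: [0.4846, -0.2221, 0.1991]
tcp_rot: [-2.161, -2.279, 0.002]
ft_force: [0.2, 0.2, -0.5]
opening: -0.001
```

```bash
python3 - <<'E'
from h import *
st(); snap('wrist','w7')
E
```

```text
t 8.4 p [ 0.4846 -0.2221  0.1991] yaw y 3.05 z [-0.001 -0.    -1.   ] F [ 0.2  0.2 -0.5] op -0.1 q [-0.57  0.39  1.56 -0.    1.19 -0.63]
```

View pics/w7.png

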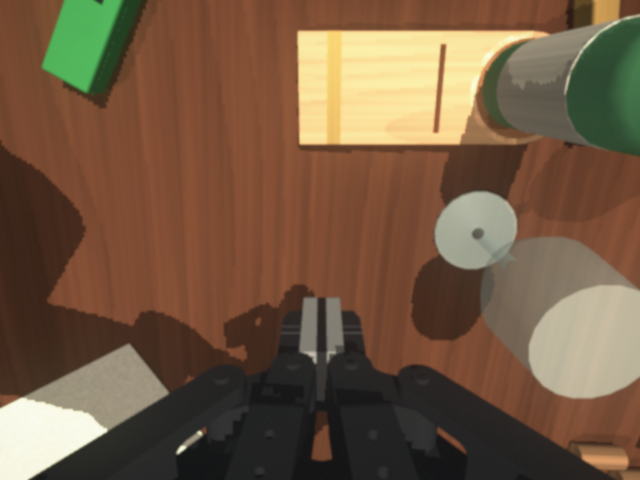

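The closed fingers hang at about (322,330) on the glass side of the paddle. The paddle spans (298–545, 30–145) and is clear. Descending.

>>> step_arm(moves=[[0,0,0,0.004,0,-0.04,0.0],[0,0,0,0,0,-0.04,0.0],[0,0,0,0,0,-0.04,0.0],[0,0,0,0,0,-0.04,0.0],[0,0,0,0,0,-0.02,0.0]])

```text
clock: 8.95
position: [0.4849, -0.2148, 0.0172]
tcp_rot: [-2.147, -2.283, 0.002]
ft_force: [0.5, 0.2, -0.1]
opening: 0.002
```

>>> step_arm(moves=[[0,0,0,0,0,-0.006,0.0],[0,0,0,0,0,0,0.0]])

```text
clock: 9.15
position: [0.487, -0.2164, 0.0144]
tcp_rot: [-2.151, -2.286, 0.001]
ft_force: [-1.4, 0.0, 1.6]
opening: -0.0
```

```bash
cat > arc.py <<'E'
from h import *
# pusher centre for paddle yaw th (deg) with contact at d along, pusher half r
O=np.array([.6218,-.1317]); d=.130; r=.011
def P(th,d=d,O=O):
    th=np.radians(th);u=np.array([np.cos(th),np.sin(th)]);n=np.array([-u[1],u[0]])
    return O+d*u+(.038+r)*n
if __name__=='__main__':
    for th in np.arange(183,101,-4): print(th,np.round(P(th),4), np.round(P(th-4)-P(th),4))
E
python3 - <<'E'
from h import *
st(); snap('wrist','w8')
E
python3 arc.py
```

```text
t 9.15 p [ 0.487  -0.2164  0.0144] yaw y 3.49 z [-0.002  0.002 -1.   ] F [-1.4  0.   1.6] op -0.0 q [-0.56  0.64  1.75  0.    0.76 -0.62]
183 [ 0.4945 -0.1874] [-0.0036  0.009 ]
179 [ 0.491  -0.1784] [-0.0029  0.0092]
175 [ 0.488  -0.1692] [-0.0023  0.0094]
171 [ 0.4857 -0.1598] [-0.0016  0.0096]
167 [ 0.4841 -0.1502] [-0.001   0.0096]
163 [ 0.4832 -0.1406] [-0.0003  0.0097]
159 [ 0.4829 -0.1309] [0.0004 0.0097]
155 [ 0.4833 -0.1212] [0.0011 0.0096]
151 [ 0.4843 -0.1115] [0.0017 0.0095]
147 [ 0.4861 -0.102 ] [0.0024 0.0094]
143 [ 0.4885 -0.0926] [0.0031 0.0092]
139 [ 0.4915 -0.0834] [0.0037 0.009 ]
135 [ 0.4952 -0.0744] [0.0043 0.0087]
131 [ 0.4995 -0.0657] [0.0049 0.0084]
127 [ 0.5044 -0.0574] [0.0055 0.008 ]
123 [ 0.5099 -0.0494] [0.006  0.0076]
119 [ 0.5159 -0.0418] [0.0065 0.0072]
115 [ 0.5225 -0.0346] [0.007  0.0067]
111 [ 0.5295 -0.0279] [0.0075 0.0062]
107 [ 0.5369 -0.0217] [0.0079 0.0057]
103 [ 0.5448 -0.0161] [0.0083 0.0051]
```

View pics/w8.png

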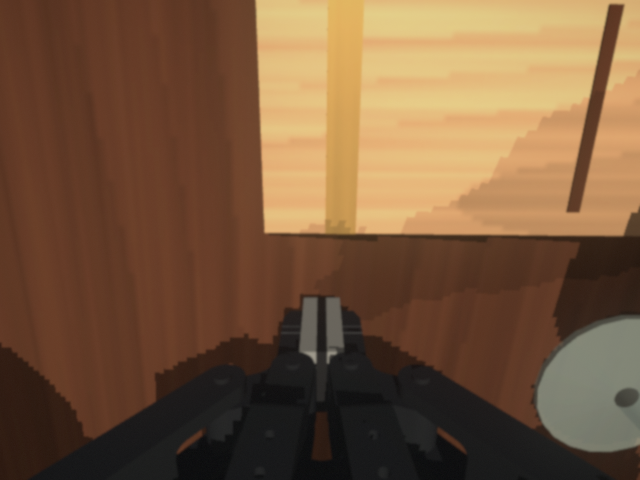

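The paddle's long edge is just ahead of the fingers and the tip is about 143 mm along it. I'll shift to about 130 mm and approach.

>>> step_arm(moves=[[0,0,0,0.004,0.008,0,0.0],[0,0,0,0.0035,0.008,0,0.0],[0,0,0,0,0.007,0,0.0],[0,0,0,0,0.004,0,0.0],[0,0,0,0,0,0,0.0]])

```text
clock: 9.7
position: [0.4953, -0.1897, 0.0156]
tcp_rot: [2.153, 2.288, 0.0]
ft_force: [-0.4, -0.4, 0.5]
opening: -0.0
```

>>> step_arm(moves=[[0,0,-0.035,-0.002,0.0045,0,0.0],[0,0,-0.035,-0.0015,0.0045,0,0.0],[0,0,-0.035,-0.0015,0.0045,0,0.0],[0,0,-0.035,-0.0015,0.0045,0,0.0],[0,0,0,0,0,0,0.0]])

```text
clock: 10.2
position: [0.4888, -0.1725, 0.0155]
tcp_rot: [2.308, 2.13, 0.0]
ft_force: [0.5, -0.6, 1.2]
opening: -0.001
```

```bash
python3 - <<'E'
from h import *
st(); snap('wrist','w9'); snap('scene','s9')
E
```

```text
t 10.2 p [ 0.4888 -0.1725  0.0155] yaw y -4.59 z [ 0. -0. -1.] F [ 0.5 -0.6  1.2] op -0.0 q [-0.49  0.62  1.79 -0.    0.73 -0.41]
```

View pics/w9.png

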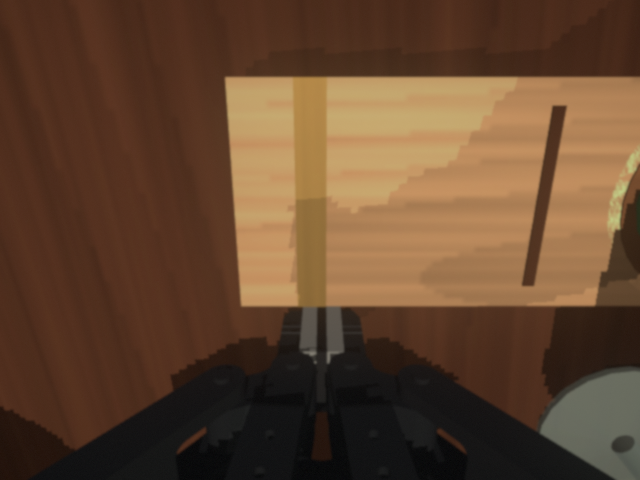

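View pics/s9.png

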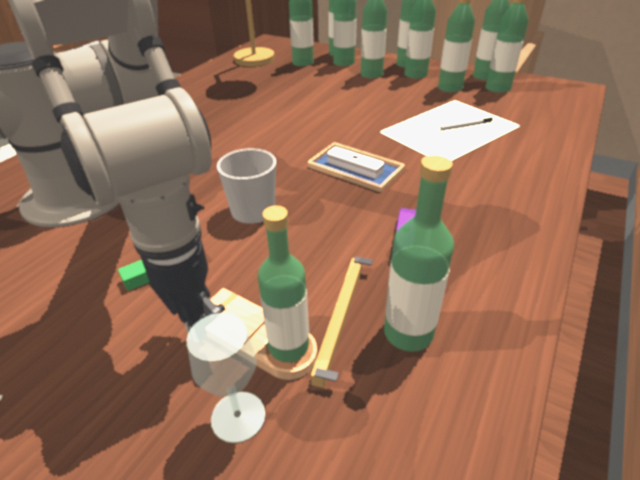

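The paddle has followed: its near edge is now level in the wrist view at row 306, with its end corners at (226,77) and (241,306). Measuring, then continuing the arc.

```bash
cat > pad.py <<'E'
from h import *
def paddle(s,top,bot,edge=None):
    a=onz(s,*top,.018)[:2]; b=onz(s,*bot,.018)[:2]
    n=b-a; w=np.linalg.norm(n); n/=w  # +y_paddle
    if edge is not None:
        e=onz(s,*edge,.018)[:2]; u=(b-e)/np.linalg.norm(b-e)
    else: u=np.array([n[1],-n[0]])
    O=(a+b)/2-.160*u
    r=bot_state()['position'][:2]
    print('width',round(w*1000,1),'end',np.round((a+b)/2,4),'yaw',round(np.degrees(np.arctan2(u[1],u[0])),1),'O',np.round(O,4),'tcp in paddle',np.round([(r-O)@u,(r-O)@np.array([-u[1],u[0]])],4))
def bot_state():
    from plant import bot
    return bot.read_state()
E
python3 - <<'E'
from pad import *
s=load('w9')
paddle(s,(226,77),(241,306),(600,306))
s=load('scene0'); t=load('s9')
# bottle cap shift
for x in (s,t):
    H,S,V=hsvf(x['pixels']); m=((H>12)&(H<28)&(S>110)&(V>110)); m[:200]=0;m[235:]=0;m[:,:255]=0;m[:,300:]=0
    print(np.argwhere(m).mean(0))
E
```

```text
width 75.9 end [ 0.4635 -0.1208] yaw 175.4 O [ 0.623  -0.1337] tcp in paddle [0.1306 0.0497]
[220.51935484 275.87741935]
[220.88650307 275.72392638]
```

>>> step_arm(moves=[[0,0,-0.035,-0.001,0.005,0,0.0],[0,0,-0.035,-0.001,0.005,0,0.0],[0,0,-0.035,-0.001,0.005,0,0.0],[0,0,-0.035,-0.001,0.005,0,0.0],[0,0,-0.035,-0.0005,0.005,0,0.0]])

```text
clock: 10.8
position: [0.4844, -0.148, 0.0154]
tcp_rot: [2.486, 1.92, -0.0]
ft_force: [-0.5, -1.7, -0.2]
opening: -0.001
```

>>> step_arm(moves=[[0,0,-0.035,0,0.005,0,0.0],[0,0,-0.035,0,0.005,0,0.0],[0,0,-0.035,0,0.005,0,0.0],[0,0,-0.035,0,0.005,0,0.0],[0,0,0,0,0,0,0.0]])

```text
clock: 11.3
position: [0.4844, -0.1275, 0.0154]
tcp_rot: [2.614, 1.743, 0.0]
ft_force: [-0.6, 0.4, -0.4]
opening: -0.004
```

```bash
python3 - <<'E'
from h import *
st(); snap('wrist','w10'); t=snap('scene','s10')
H,S,V=hsvf(t['pixels']); m=((H>12)&(H<28)&(S>110)&(V>110)); m[:200]=0;m[235:]=0;m[:,:255]=0;m[:,300:]=0
print(np.argwhere(m).mean(0))
E
```

```text
t 11.3 p [ 0.4844 -0.1275  0.0154] yaw y -22.6 z [ 0. -0. -1.] F [-0.6  0.4 -0.4] op -0.3 q [-0.41  0.6   1.84 -0.    0.7  -0.02]
[222.51785714 275.55357143]
```

View pics/w10.png

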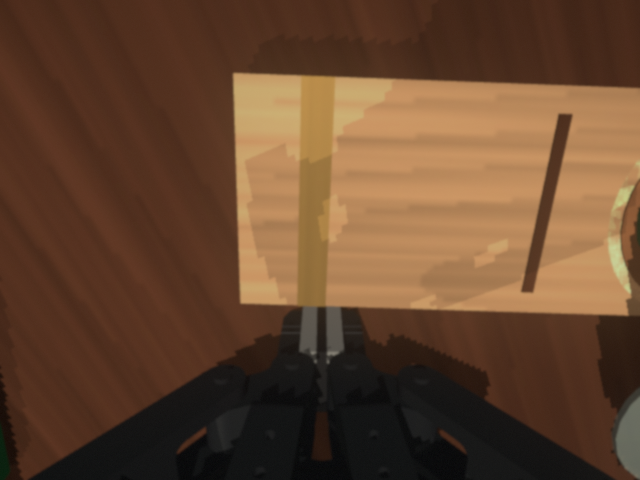

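```bash
python3 - <<'E'
from pad import *
s=load('w10')
paddle(s,(233,73),(240,303),(600,314))
E
```

```text
width 75.8 end [ 0.4775 -0.07  ] yaw 155.4 O [ 0.623  -0.1366] tcp in paddle [0.1297 0.0495]
```

The paddle is at 155°. The round end has drifted about 5 mm along the rail, and its gap to the rail is still about 5 mm. I'll ease the contact inward to about 118 mm to limit further drift.

```bash
python3 - <<'E'
from arc import *
O=np.array([.623,-.1366]); prev=np.array([.4844,-.1275])
for th,d in [(151,.127),(147,.124),(143,.121),(139,.119),(135,.118),(131,.118),(127,.118),(123,.118),(119,.118),(115,.118),(111,.118),(107,.118),(103,.118)]:
    p=P(th,d,O); print(th,d,np.round(p,4),np.round((p-prev)*1000,1)); prev=p
E
```

```text
151 0.127 [ 0.4882 -0.1179] [3.8 9.6]
147 0.124 [ 0.4923 -0.1102] [4.1 7.7]
143 0.121 [ 0.4969 -0.1029] [4.6 7.2]
139 0.119 [ 0.501  -0.0955] [4.2 7.4]
135 0.118 [ 0.5049 -0.0878] [3.9 7.7]
131 0.118 [ 0.5086 -0.0797] [3.7 8.1]
127 0.118 [ 0.5129 -0.0718] [4.2 7.8]
123 0.118 [ 0.5176 -0.0643] [4.8 7.5]
119 0.118 [ 0.5229 -0.0572] [5.3 7.2]
115 0.118 [ 0.5287 -0.0504] [5.8 6.8]
111 0.118 [ 0.535 -0.044] [6.2 6.4]
107 0.118 [ 0.5416 -0.0381] [6.7 5.9]
103 0.118 [ 0.5487 -0.0326] [7.1 5.4]
```

>>> step_arm(moves=[[0,0,-0.039,0.002,0.005,0,0.0],[0,0,-0.039,0.002,0.0045,0,0.0],[0,0,-0.039,0.002,0.004,0,0.0],[0,0,-0.039,0.002,0.004,0,0.0],[0,0,-0.039,0.002,0.0035,0,0.0]])

```text
clock: 11.9
position: [0.4936, -0.1066, 0.0151]
tcp_rot: [-2.771, -1.478, 0.002]
ft_force: [-2.3, -0.5, 0.5]
opening: -0.002
```

>>> step_arm(moves=[[0,0,-0.039,0.0025,0.0035,0,0.0],[0,0,-0.039,0.002,0.0037,0,0.0],[0,0,-0.039,0.002,0.0037,0,0.0],[0,0,-0.039,0.002,0.004,0,0.0],[0,0,-0.039,0.002,0.004,0,0.0]])

```text
clock: 12.4
position: [0.5038, -0.0877, 0.015]
tcp_rot: [-2.901, -1.202, 0.003]
ft_force: [-2.6, -0.6, -0.1]
opening: 0.002
```

>>> step_arm(moves=[[0,0,0,0,0,0,0.0]])

```text
clock: 12.5
position: [0.5044, -0.0875, 0.0151]
tcp_rot: [-2.901, -1.204, 0.001]
ft_force: [0.1, -0.3, -0.5]
opening: -0.002
```

```bash
python3 - <<'E'
from h import *
st(); snap('wrist','w11'); t=snap('scene','s11')
H,S,V=hsvf(t['pixels']); m=((H>12)&(H<28)&(S>110)&(V>110)); m[:200]=0;m[235:]=0;m[:,:255]=0;m[:,300:]=0
print(np.argwhere(m).mean(0))
E
```

```text
t 12.5 p [ 0.5044 -0.0875  0.0151] yaw y -44.93 z [-0.001  0.    -1.   ] F [ 0.1 -0.3 -0.5] op -0.1 q [-0.32  0.61  1.81 -0.    0.72  0.46]
[225.89263804 279.47239264]
```

View pics/w11.png

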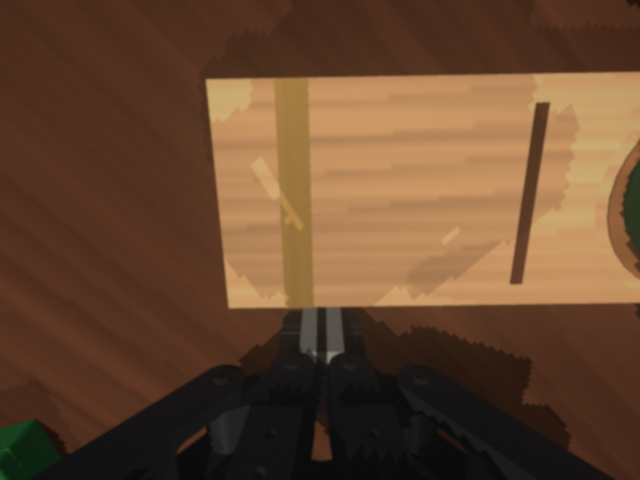

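```bash
python3 - <<'E'
from pad import *
s=load('w11')
paddle(s,(207,79),(229,308),(600,304))
s=load('s11')
cv2.imwrite('pics/c11.png',cv2.resize(s['pixels'][190:440,150:420],None,fx=2.4,fy=2.4))
E
```

```text
width 75.9 end [ 0.5142 -0.0292] yaw 135.8 O [ 0.6289 -0.1408] tcp in paddle [0.1259 0.0485]
```

View pics/c11.png

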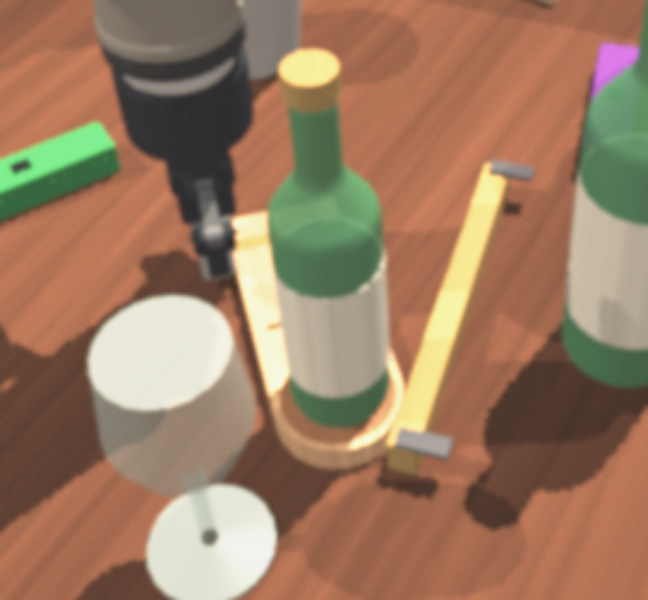

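The round end now just touches the rail, having slid about 11 mm along it. The bottle is upright and still centred. Continuing toward 107°.

```bash
python3 - <<'E'
from arc import *
O=np.array([.6285,-.1415]); prev=np.array([.5044,-.0875])
for th in [132,128,124,120,116,112,108,105,103,102.4]:
    p=P(th,.125,O); print(th,np.round(p,4),np.round((p-prev)*1000,1)); prev=p
E
```

```text
132 [ 0.5084 -0.0814] [4.  6.1]
128 [ 0.5129 -0.0732] [4.5 8.2]
124 [ 0.518  -0.0653] [5.  7.9]
120 [ 0.5236 -0.0577] [5.6 7.5]
116 [ 0.5297 -0.0506] [6.1 7.1]
112 [ 0.5362 -0.044 ] [6.6 6.7]
108 [ 0.5433 -0.0378] [7.  6.2]
105 [ 0.5488 -0.0334] [5.5 4.3]
103 [ 0.5526 -0.0307] [3.8 2.7]
102.4 [ 0.5538 -0.0299] [1.2 0.8]
```

>>> step_arm(moves=[[0,0,-0.035,0.002,0.003,0,0.0],[0,0,-0.035,0.002,0.003,0,0.0],[0,0,-0.035,0.0023,0.004,0,0.0],[0,0,-0.035,0.0023,0.004,0,0.0],[0,0,-0.035,0.0025,0.004,0,0.0]])

```text
clock: 13.1
position: [0.5157, -0.0699, 0.0152]
tcp_rot: [-2.996, -0.944, 0.001]
ft_force: [-0.8, -1.2, 0.1]
opening: -0.002
```

>>> step_arm(moves=[[0,0,-0.035,0.0025,0.004,0,0.0],[0,0,-0.035,0.0028,0.0038,0,0.0],[0,0,-0.035,0.0028,0.0038,0,0.0],[0,0,-0.035,0.003,0.0036,0,0.0],[0,0,-0.035,0.003,0.0036,0,0.0]])

```text
clock: 13.6
position: [0.5299, -0.0511, 0.0152]
tcp_rot: [-3.067, -0.679, 0.001]
ft_force: [-1.5, -0.1, -0.0]
opening: 0.0
```

>>> step_arm(moves=[[0,0,0,0,0,0,0.0]])

```text
clock: 13.7
position: [0.5303, -0.0509, 0.0153]
tcp_rot: [3.067, 0.681, 0.001]
ft_force: [0.7, -0.3, -0.6]
opening: 0.001
```

```bash
python3 - <<'E'
from h import *
st(); snap('wrist','w12'); t=snap('scene','s12')
E
```

```text
t 13.7 p [ 0.5303 -0.0509  0.0153] yaw y -64.98 z [ 0. -0. -1.] F [ 0.7 -0.3 -0.6] op 0.1 q [-0.24  0.64  1.75  0.    0.75  0.89]
```

View pics/w12.png

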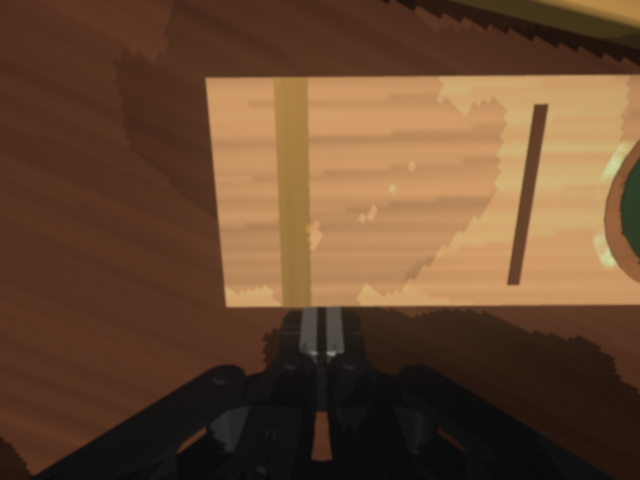

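View pics/s12.png

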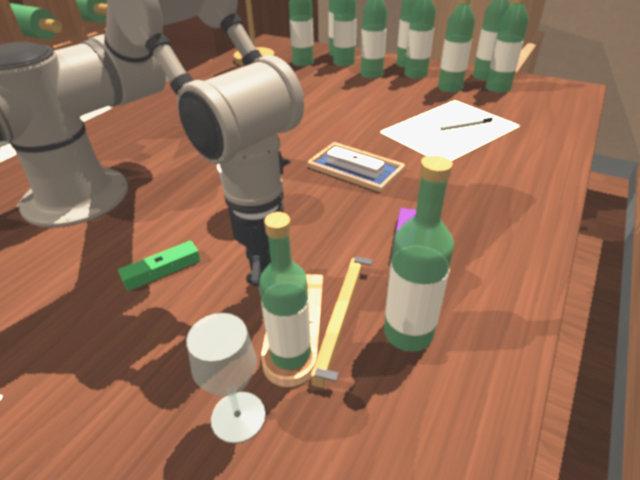

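```bash
python3 - <<'E'
from pad import *
s=load('w12')
paddle(s,(206.5,78),(226,307),(600,305))
# rail bottom front edge? rail top-front edge seen in wrist near (448,10)-(640,45)
cv2.imwrite('pics/c12.png',cv2.resize(s['pixels'][:80,380:],None,fx=3,fy=3))
s=load('s12'); print('bottle cap px mean, on z=.2515')
print(onz(s,277.5,221,.253), onz(load('scene0'),275,212,.253))
E
```

```text
width 75.9 end [0.5592 0.0008] yaw 115.3 O [ 0.6277 -0.1438] tcp in paddle [0.1254 0.0484]
bottle cap px mean, on z=.2515
[ 0.6344023  -0.14402227  0.253     ] [ 0.62337914 -0.13188818  0.253     ]
```

View pics/c12.png

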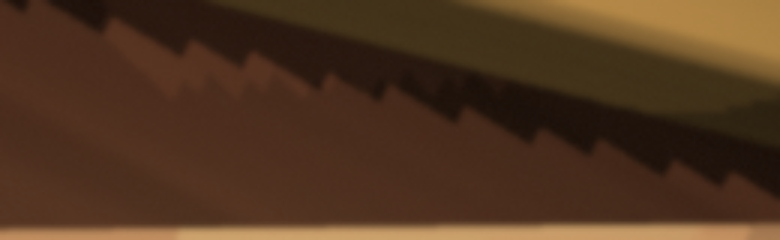

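Yaw is 115.3°, the round end has drifted about 13 mm in total, and the bottle is moving along with it. I'll check the rail line from this view before the last 13°.

```bash
python3 - <<'E'
from pad import *
s=load('w12')
a=onz(s,451.7,0,0.0)[:2]; b=onz(s,640,50,0.0)[:2]; d=a-b; yaw=np.degrees(np.arctan2(d[1],d[0])); print(a,b,yaw)
w=load('w2'); # rail top edges in w2
H,S,V=hsvf(w['pixels']); m=((H>10)&(H<32)&(S>100)&(V>110)).astype(np.uint8)
for v in (190,210,230,250,270,290): 
    r=np.where(m[v,400:480])[0]+400; print(v,r.min(),r.max(), onz(w,r.min()-.5,v,0)[:2],onz(w,r.max()+.5,v,.024)[:2])
from arc import P
import arc; arc.r=.0105
O=np.array([.6277,-.1438]); prev=np.array([.5303,-.0509])
for th in [112,109,106,104,103,102]:
    p=P(th,.1254,O); print(th,np.round(p,4),np.round((p-prev)*1000,1)); prev=p
E
```

```text
[ 0.64660881 -0.0410724 ] [ 0.66016181 -0.10449816] 102.06173738948502
190 403 464 [0.60950322 0.04359062] [0.65589074 0.05689471]
210 400 470 [0.61096253 0.02471077] [0.66576137 0.04060826]
230 400 477 [0.61524585 0.0056597 ] [0.67682184 0.02392701]
250 400 475 [ 0.61967234 -0.01402815] [0.68033133 0.00540549]
270 402 477 [ 0.62616284 -0.03407514] [ 0.68754011 -0.01316553]
290 405 474 [ 0.63385104 -0.05465745] [ 0.69044581 -0.03311641]
112 [ 0.5358 -0.0457] [5.5 5.2]
109 [ 0.541 -0.041] [5.3 4.7]
106 [ 0.5465 -0.0366] [5.5 4.4]
104 [ 0.5503 -0.0339] [3.8 2.8]
103 [ 0.5522 -0.0325] [1.9 1.3]
102 [ 0.5542 -0.0312] [2.  1.3]
```

>>> step_arm(moves=[[0,0,-0.035,0.0028,0.0026,0,0.0],[0,0,-0.035,0.0028,0.0026,0,0.0],[0,0,-0.035,0.0028,0.0025,0,0.0],[0,0,-0.035,0.0028,0.0024,0,0.0],[0,0,-0.03,0.0028,0.0022,0,0.0]])

```text
clock: 14.3
position: [0.5435, -0.0388, 0.0153]
tcp_rot: [-3.114, -0.416, 0.002]
ft_force: [-2.3, -0.7, 1.1]
opening: -0.0
```

>>> step_arm(moves=[[0,0,-0.03,0.0028,0.0022,0,0.0],[0,0,-0.02,0.002,0.0015,0,0.0],[0,0,0,0,0,0,0.0]])

```text
clock: 14.6
position: [0.5488, -0.0349, 0.0153]
tcp_rot: [3.123, 0.339, -0.0]
ft_force: [0.3, 0.2, 0.4]
opening: -0.001
```

```bash
python3 - <<'E'
from h import *
st(); snap('wrist','w13'); t=snap('scene','s13')
E
```

```text
t 14.6 p [ 0.5488 -0.0349  0.0153] yaw y -77.61 z [-0. -0. -1.] F [0.3 0.2 0.4] op -0.1 q [-0.2   0.66  1.7  -0.    0.78  1.15]
```

View pics/w13.png

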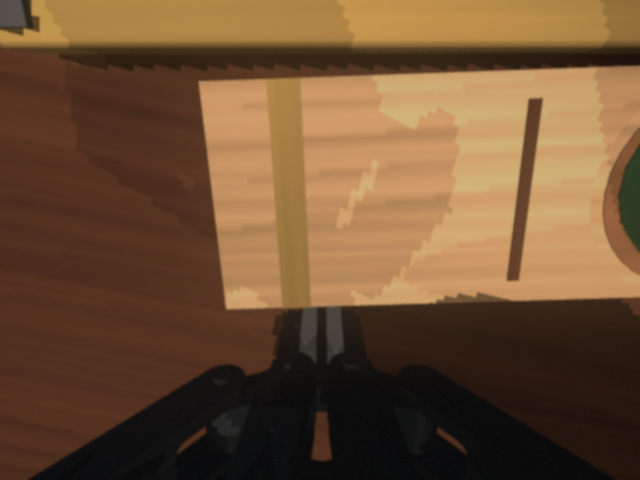

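```bash
python3 - <<'E'
from pad import *
s=load('w13')
paddle(s,(199.5,81.5),(225.5,309),(600,299))
a=onz(s,100,51,0.0)[:2]; b=onz(s,600,52,0.0)[:2]; d=a-b; print(np.degrees(np.arctan2(d[1],d[0])))
n=np.array([-d[1],d[0]])/np.linalg.norm(d)
for p in ([.5885,.0133],): pass
c1=onz(s,199.5,81.5,.018)[:2]; c2=onz(s,630,67,.018)[:2]
print('gap free corner',abs((c1-a)@n),'gap at',abs((c2-a)@n))
E
```

```text
width 75.8 end [0.587 0.01 ] yaw 104.1 O [ 0.626  -0.1452] tcp in paddle [0.1258 0.048 ]
102.29340755210951
gap free corner 0.009533197050562109 gap at 0.005322227186965105
```

Yaw is 104.1° against the rail's 102.3°, with the free corner about 9 mm off. I'll push the rest straight along the rail normal in small steps, watching the force.

>>> step_arm(moves=[[0,0,0,0.0024,0.0007,0,0.0],[0,0,0,0.0024,0.0007,0,0.0],[0,0,0,0.002,0.0005,0,0.0]])

```text
clock: 15.0
position: [0.5555, -0.0328, 0.0152]
tcp_rot: [-3.123, -0.339, 0.001]
ft_force: [-6.1, -0.4, 1.7]
opening: 0.001
```

>>> step_arm(moves=[[0,0,0,0.001,0.0002,0,0.0],[0,0,0,0.001,0.0002,0,0.0]])

```text
clock: 15.2
position: [0.5556, -0.0327, 0.0151]
tcp_rot: [-3.123, -0.339, 0.008]
ft_force: [-12.3, -3.4, 8.2]
opening: 0.001
```

```bash
python3 - <<'E'
from h import *
st(); snap('wrist','w14'); t=snap('scene','s14')
E
```

```text
t 15.2 p [ 0.5556 -0.0327  0.0151] yaw y -77.6 z [-0.005 -0.    -1.   ] F [-12.3  -3.4   8.2] op 0.1 q [-0.2   0.67  1.68 -0.    0.8   1.16]
```

View pics/w14.png

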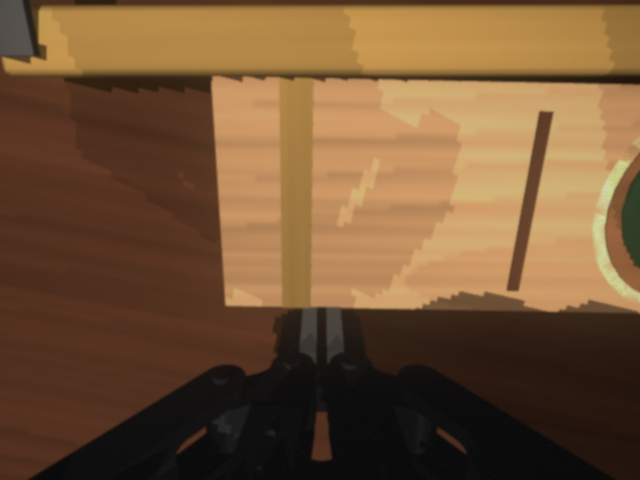

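The force rose to 12 N: the free end is against the rail with no visible gap at (212,77), and the long edge is nearly parallel. Backing off along the normal and checking.

>>> step_arm(moves=[[0,0,0,-0.002,-0.0005,0,0.0],[0,0,0,-0.006,-0.0012,0,0.0],[0,0,0,-0.02,-0.004,0,0.0],[0,0,0,-0.03,-0.006,0,0.0],[0,0,0,0,0,0,0.0]])

```text
clock: 15.8
position: [0.4962, -0.0443, 0.015]
tcp_rot: [-3.122, -0.337, 0.005]
ft_force: [0.2, 0.5, 1.0]
opening: -0.001
```

```bash
python3 - <<'E'
from h import *
st(); snap('wrist','w15'); t=snap('scene','s15')
E
```

```text
t 15.8 p [ 0.4962 -0.0443  0.015 ] yaw y -77.67 z [-0.004  0.001 -1.   ] F [0.2 0.5 1. ] op -0.1 q [-0.24  0.6   1.85 -0.    0.7   1.11]
```

View pics/w15.png

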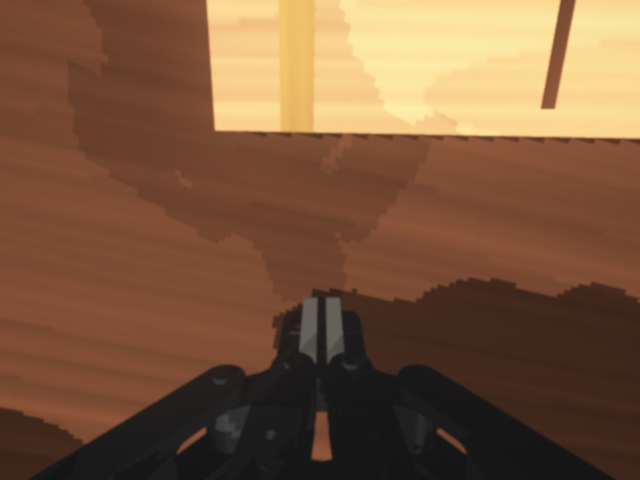

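View pics/s15.png

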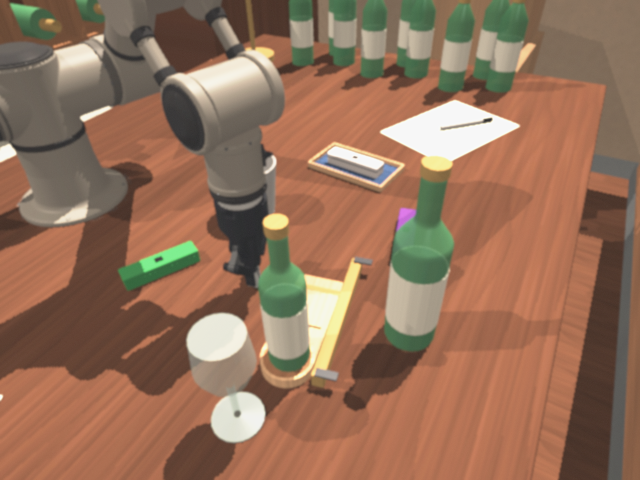

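The fingers are clear of the paddle. I'll rise and measure from above.

>>> step_arm(moves=[[0,0,0,0,0,0.04,0.0],[0,0,0,0,0,0.045,0.0],[0,0,0,0,0,0.045,0.0],[0,0,0,0,0,0.045,0.0],[0,0,0,0,0,0,0.0]])

```text
clock: 16.4
position: [0.5042, -0.045, 0.197]
tcp_rot: [3.118, 0.339, 0.022]
ft_force: [0.6, 0.4, -0.1]
opening: -0.003
```

```bash
python3 - <<'E'
from h import *
st(); snap('wrist','w16'); t=snap('top','t16')
E
```

```text
t 16.4 p [ 0.5042 -0.045   0.197 ] yaw y -77.61 z [ 0.014 -0.003 -1.   ] F [ 0.6  0.4 -0.1] op -0.2 q [-0.24  0.34  1.65  0.    1.13  1.11]
```

View pics/w16.png

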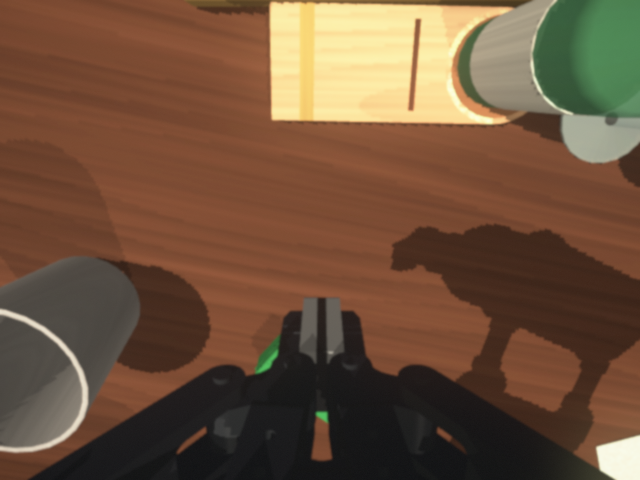

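View pics/t16.png

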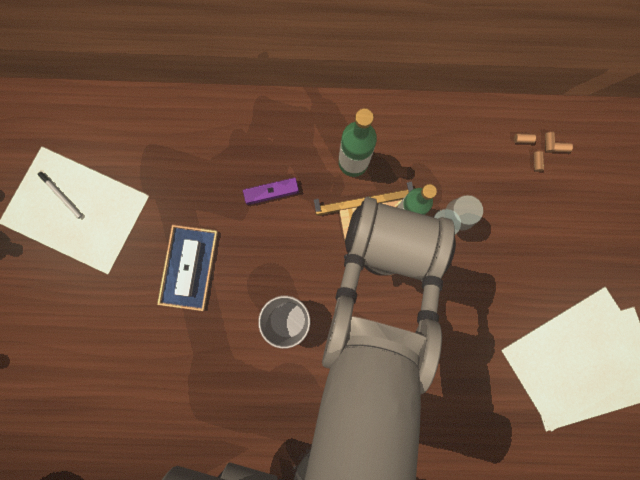

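The paddle lies against the rail, but the arm covers it in the top view. I'll move the arm aside, high above everything on that side, for a clean view.

>>> step_arm(moves=[[0,0,0,-0.01,0.045,0.01,0.0],[0,0,0,-0.01,0.045,0.01,0.0],[0,0,0,-0.01,0.045,0.01,0.0],[0,0,0,0,0.045,0.01,0.0],[0,0,0,0,0.045,0,0.0]])

```text
clock: 17.0
position: [0.4697, 0.1827, 0.2302]
tcp_rot: [3.123, 0.338, 0.001]
ft_force: [1.7, 0.0, -0.1]
opening: 0.006
```

>>> step_arm(moves=[[0,0,0,0,0.045,0,0.0],[0,0,0,0,0.045,0,0.0],[0,0,0,0,0,0,0.0],[0,0,0,0,0,0,0.0]])

```text
clock: 17.4
position: [0.469, 0.2716, 0.2283]
tcp_rot: [3.122, 0.342, -0.005]
ft_force: [1.0, 0.4, -0.1]
opening: -0.002
```

```bash
python3 - <<'E'
from h import *
st(); snap('scene','s17'); t=snap('top','t17')
cv2.imwrite('pics/c17.png',cv2.resize(t['pixels'][150:300,290:490],None,fx=4,fy=4,interpolation=cv2.INTER_CUBIC))
E
```

```text
t 17.4 p [0.469  0.2716 0.2283] yaw y -77.49 z [-0.003 -0.002 -1.   ] F [ 1.   0.4 -0.1] op -0.2 q [ 0.38  0.38  1.49 -0.    1.27  1.74]
```

View pics/c17.png

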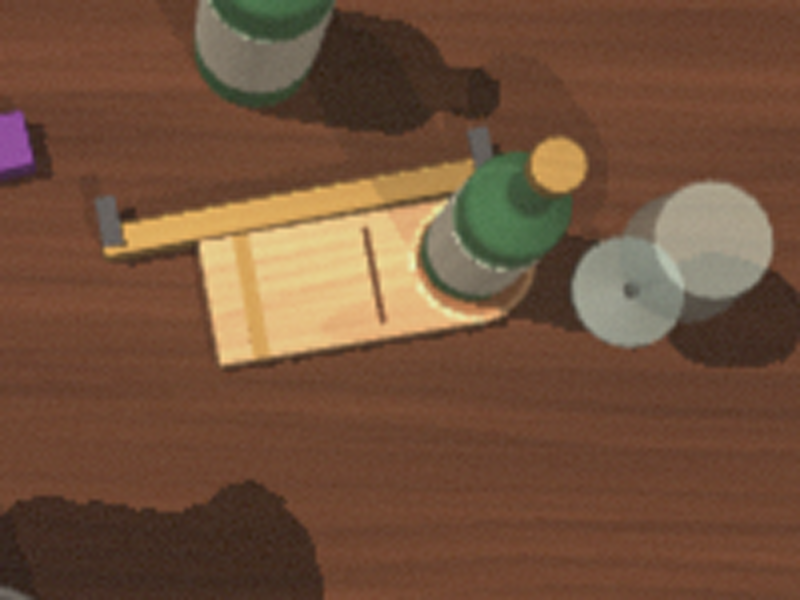

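View pics/s17.png

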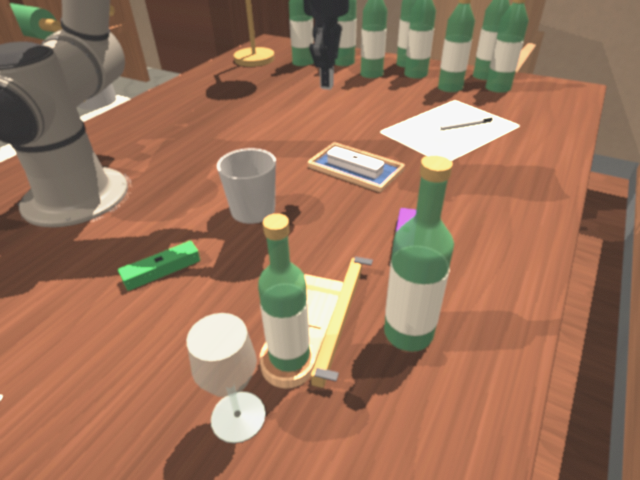

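The paddle lies against the rail's front, with its free end closest. The bottle, glass, cooler and case look undisturbed. Now measuring the angle and gaps.

```bash
python3 - <<'E'
from h import *
for tag in ['t17']:
    s=load(tag); H,S,V=hsvf(s['pixels'])
    g=lambda x,y:(290+x/4,150+y/4)
    m=((H>5)&(H<32)&(V>140)&(S>60))
    # bottom edge of paddle per column; rail rear edge per column
    be=[];re=[];
    for u in range(350,408,2):
        r=np.where(m[215:250,u])[0]; be.append(onz(s,u,215+r.max()+.5,.018)[:2])
    for u in range(322,400,3):
        r=np.where(m[180:216,u])[0]; re.append(onz(s,u,180+r.min()-.5,.024)[:2])
    def line(p):
        vx,vy,x,y=cv2.fitLine(np.array(p,np.float32)*1000,cv2.DIST_HUBER,0,.01,.01).ravel(); 
        if vy<0: vx,vy=-vx,-vy
        return np.array([x,y]),np.array([vx,vy])
    pb,db=line(be);pr,dr=line(re)
    ya,yr=[np.degrees(np.arctan2(d[1],d[0])) for d in (db,dr)]
    n=np.array([dr[1],-dr[0]]) # toward +x_rail
    c=onz(s,*g(221,366),.018)[:2]*1000; c2=onz(s,*g(199,240),.018)[:2]*1000
    end=(c+c2)/2
    print('paddle yaw',ya,'rail',yr,'diff',ya-yr,'end mid',end,'width',np.linalg.norm(c-c2))
    front=(pr-18*n)
    print('end x in rail',(end-front)@n)
    e=db; nn=np.array([e[1],-e[0]])
    mid=c+38*nn; print('edge-based end mid',mid,'x in rail',(mid-front)@n, 'O',mid-160*e, (mid-160*e-front)@n, 'y end in rail', (end-np.array([645,-38]))@dr)
t0,t1=load('top0'),load('t17')
print('cap crossing',cross([(t1,*g(558,165)),(load('s17'),275.5,222)]),cross([(t0,422,196.5),(load('scene0'),275,212)]))
E
```

```text
paddle yaw 101.24971 rail 102.13134 diff -0.88162994 end mid [594.43245284   8.64752393] width 77.17609270787644
end x in rail -39.311725740424265
edge-based end mid [593.83685925   8.62818376] x in rail -39.898083176082565 O [ 625.05053189 -148.29761275] -42.35997017905109 y end in rail 56.232758335155836
cap crossing (array([ 0.62970437, -0.14377013,  0.24955378]), [np.float64(0.754901626065335), np.float64(1.359790201230927)]) (array([ 0.61929045, -0.12927476,  0.24956958]), [np.float64(0.9129535640528412), np.float64(1.596644576704828)])
```

The angle is off by about 1° and the end is at −39 to −40 mm in the rail frame, both inside the limits. The bottle has moved about 18 mm. Last check: is the bottle centred on the round end?

```bash
python3 - <<'E'
from h import *
w=load('w16'); s=load('s17')
a=cv2.resize(w['pixels'][0:140,250:560],(775,350),interpolation=cv2.INTER_CUBIC)
cv2.imwrite('pics/cw.png',a)
cv2.imwrite('pics/cs.png',cv2.resize(s['pixels'][265:395,240:380],None,fx=4.5,fy=4.5,interpolation=cv2.INTER_CUBIC))
E
```

```text
(no output)
```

View pics/cw.png

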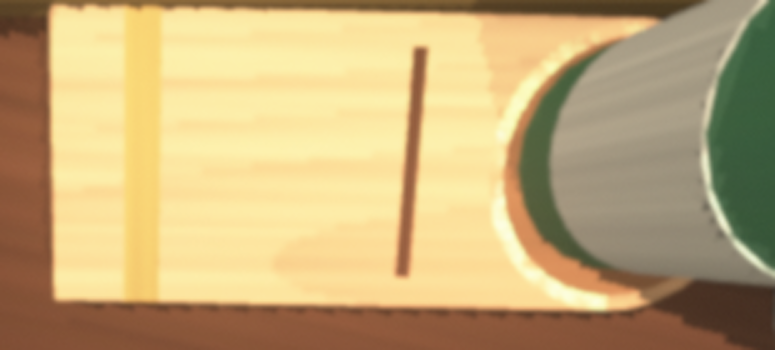

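View pics/cs.png

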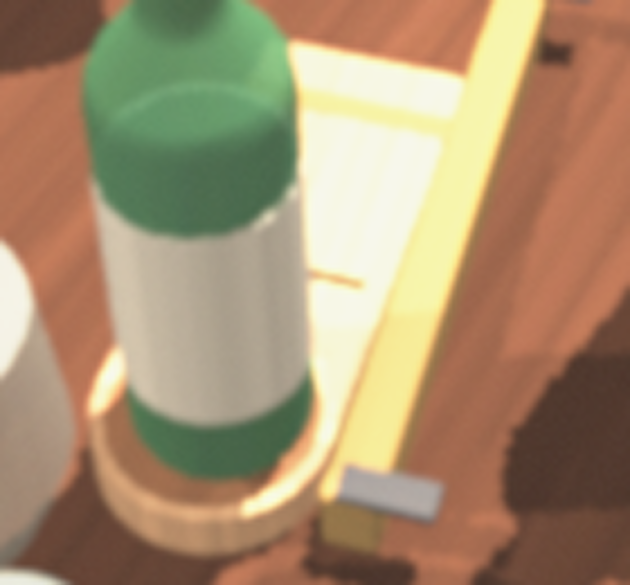

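The bottle's base sits inside the recessed ring of the round end, a few mm off centre at most and upright. All checks are within limits, so I'm handing in.

```bash
python3 - <<'E'
from h import *
print(bot.close_job()); st()
E
```

```text
the job is handed in; nothing more can be done
None
the job is handed in; nothing more can be done
```

I put the aluminium pen case flat in the blue-lined tray and let it go. Then I pushed the paddle round with closed fingers, about 125–130 mm along its length, until its free end met the rail (12 N at contact). After that I backed the arm away and handed the job in at about 17.5 s. No verdict is reported.

| Last check | Measured | Limit |
|---|---|---|
| Paddle angle to the rail | about 0.9° | 5° (0.09 rad) |
| Middle of the free end, from the rail's front face | 39–40 mm | 30–46 mm |
| Bottle drift from its start | about 18 mm, upright | 40 mm asked, 50 mm fails |

- **Bottle on the paddle:** it still stands inside the recess on the round end. One estimate put it about 6 mm off the round end's centre, which is within the 15 mm limit. The two views that estimate combines disagree by a few mm.
- **Other objects:** the case lies centred in the tray. By eye, the glass, tall bottle and cooler look where they started; I did not re-measure them at the end.
- **Failed checks:** none.

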